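# Unhook the measuring pail past its sprung keeper and stand it on the scale

### The job

The blue-handled measuring pail hangs on the rack's lockable peg. Press the orange sprung keeper rails down far enough to open the peg, without forcing them (18 N is the most they should ever feel), and while they stay pressed slide the pail off the end of the peg without yanking it against the keeper. Then set it down gently, upright in the middle of the steel platform of the kitchen scale, let go, and leave everything else where it is.

Things in the scene. Friction and masses are not known exactly. Their poses are not given: they have to be found in the camera images.
- rack: Dark steel utensil rack, fixed. Origin on the table below the root of its lockable peg; z up, x points back from the peg's free end, so the pail comes off along rack -x. Base 12 mm high at x -30 to 100 mm. Post 36 mm wide at x 0 to 24, top z 242. Crossbar 340 mm along y at x 10 to 24, top z 233, with a red turner (y 150) and sieve (y -150) hung on hooks reaching to x -35, z 231.
- peg_end (a point): Point fixed to the rack: free end of the peg, middle of its top face. The peg is a level bar 12 mm wide (y), 17.5 mm tall, from the post (rack x 0) to here (rack x -70 mm), top face at z 210 mm. Axes as the rack's.
- dog_rest (a point): Point fixed to the rack, where the top of the orange keeper dog is at rest: the dog, 4 mm wide, 8 mm long (rack x -62 to -70), stands 6 mm above the peg's top face and blocks the pail's eye. It sinks straight down with the rails, equally far wherever they are pressed: flush, i.e. open, after 6 mm, hard stop at 10 mm. It springs up when let go.
- rail_left (a point): Fixed to the rack: nominal middle of the top of the orange press rail on rack +y. Two flat rails, one part with the dog: rack x -13 to -93 mm, 17 to 41 mm off the peg's middle on each side, 5 mm thick. Their height was set by hand and is NOT measured: real unpressed top is up to 14 mm above or below this point (z 215), so feel for it. The point does not move when they are pressed.
- rail_right (a point): Same for the rail on rack -y. Total downward press on the rails: 2 N to start, 1.5 N more per mm; open at 11 N, hard stop at 17 N; 12 to 13 N is a good hold, more than 18 N (friction included) forces it. Fingers sliding along drag with up to 0.9 of the press. Fingertips either side of the pail's neck press both rails at once and can then close on the neck.
- pail: Measuring pail, 0.15 to 0.31 kg, origin under the centre of its base, z up, 176 mm tall. Aluminium cup 68 mm across, 60 mm high; stirrup 76 mm wide (y) up to a bar, top z 97. Above it a blue neck plate, 28 mm wide (y), 6 mm thick (x), z 95 to 176: grip across the 28 mm. Hangs with its x along rack x, about 46 mm out from the post; off the peg once its origin is beyond rack x -74.
- pail_eye (a point): Middle of the top edge of the eye through the pail's neck (along x), 130 mm above the pail's underside; axes as the pail's. Eye 17 mm wide (y), 19 mm high, neck solid above it. Hanging, this edge rests on the peg's top face; the pail can be lifted only 1.5 mm on the peg.
- scale: White kitchen scale, 170 x 210 mm, fixed. Origin on the table under its middle.
- scale_pan (a point): Centre of the top face of the scale's square steel platform, 150 x 150 mm, 26 mm above the table.
- board: Black cutting board, 170 x 240 x 12 mm, fixed. Origin under its middle. Scale and board may change sides.
- measure: Clear measuring cup on the board, 68 mm across, 50 mm high. Origin under its centre. Leave alone.
- bowl: Glass mixing bowl, 140 mm across, 60 mm high. Origin under its centre. Leave alone.
- squeeze: White squeeze bottle with orange cap, 54 mm across, 160 mm high. Origin under its centre. Leave alone.
- syrup: Clear bottle with red label, 70 mm across, 180 mm high. Origin under its centre. Leave alone.
Mind the look-alikes: they are no part of the job. Leave any turquoise or yellow look-alike of the pail alone.

How it is judged:
On the way:
1. the pail's eye has come off the end of the peg (x of pail in the frame of rack below -0.074 m), for 0.1 s.
At the end, for the whole second after the job is handed in: The pail stands on the scale's steel platform, upright within 0.1 rad, its centre within 30 mm of the platform's centre, its underside within 4 mm of the platform's top, at rest and let go (horizontal distance between pail and scale_pan below 0.03 m and z of pail in the frame of scale_pan between -0.004 and 0.004 m and angle between pail's own z axis and vertical below 0.1 rad and linear speed of pail below 0.02 m/s and contact force between pail and the fingers below 0.05 N); the robot touches nothing.
It fails at once if the rack or its keeper is forced: fingers or arm bear on it with more than 20 N (contact force between any of the fingers, the arm and rack above 20 N).
It fails at once if the pail is yanked against the peg or the keeper with more than 20 N (contact force between pail and rack above 20 N).
It fails at once if the pail is set down on the scale with more than 20 N (contact force between pail and scale above 20 N).
It fails at once if the pail is tipped by more than 0.6 rad (angle between pail's own z axis and vertical above 0.6 rad).
It fails at once if a bystander is moved by more than 20 mm (distance of any of measure, bowl, squeeze, syrup from where it was at the start of the episode above 0.02 m).
It also fails if it takes over 54 s, if anything falls off the work surface, if the arm or the gripper's body presses on something with over 40 N, if the wrist force passes 120 N, or if a joint passes its speed limit or range.

### The arm

A 6-joint arm with a two-finger parallel gripper is mounted at the origin on the work surface. World frame = base frame: x ahead of the robot, y to its left, z up, the work surface at z = 0. Lengths are in m, angles in rad, forces in N, time in s.
With the tool pointing down it reaches from about 0.25 to 0.775 m from the base axis. Payload 4 kg.
Tool frame: the origin (TCP) lies midway between the tips of the shut fingers; the grasp point (between the pads) lies 19 mm behind it; z points along the fingers, y is the line along which they close (so a half turn about z gives the same grasp; the last joint's range is limited). The gripper opens to 85 mm and grips with 20 to 120 N. Pads are 22 mm wide; open, the fingers measure 114 mm over their backs; the gripper's body (76 mm by 85 mm) begins 54 mm behind the grasp point. The pads swing forward as they close: fully open they stand 13 mm farther back than shut.
Start: joints at [-1.258, 0.087, 1.371, -0, 1.684, -0.103], TCP at [0.222, -0.503, 0.231] pointing down, gripper open.
Joint ranges: [-3.1, 3.1], [-0.76, 2.03], [0.27, 2.55], [-1.08, 4.22], [0.17, 2.65], [-2.57, 2.57]. Speed limits (rad/s): [2.79, 2.79, 3.14, 3.14, 3.14, 3.14].

### API

Orientations are given as [roll, pitch, yaw] about the fixed x, y, z axes, in that order (R = Rz(yaw) Ry(pitch) Rx(roll)).
In Python, from plant import manip gives the robot as it stands.
- The arm moves only by the shell command python3 -m creep FILE [OPENING], which reads ROWS from the file FILE. ROWS is one flat JSON list of numbers that holds 1 to 20 rows one after another, with no inner brackets; each row has 6 numbers: dx, dy, dz in shares of the most that a row can go, 1 being 50 mm, then a rotation vector rx, ry, rz in a scale on which 1.0 is 2 pi rad; each row shifts and turns the commanded pose from where the row before left it, along the tool's axes as they then stand; what a row does not reach is not made up. A row lasts 1/10 s, in which the tool goes at most 0.05 m and 0.15 rad, less where a joint would pass 70% of its speed; a pose out of reach is approached as far as the arm can. OPENING is the finger opening in m, set as the command begins (- or left out keeps the last). The fingers move at their own pace and stop on an object; the grip force is fixed at half the most. Time passes only in rows, so rows that do not move let the fingers close. It prints the time, the measured TCP pose, the force, the opening and the grip force at its end. Shift and turn numbers lie between -1 and 1, and a call with a number outside is refused. Input that does not fit is refused with a message, and nothing moves.
- manip.get_obs(): the state, without advancing time (a new reading comes with each control period).
- manip.get_image(name): name is "scene" or "side" or "wrist"; returns (picture, depth): 480x640x3 uint8, red, green, blue; 480x640 float32, m along the optical axis (not along the pixel's ray), 0 where there is no reading.
- manip.get_calibration(name): a dict with "camera_matrix" (3x3 intrinsics, pixels), "eye" and "rotation" of the camera in the world. Camera axes: x right, y down, z forward; pixel columns grow to the right and rows downward; lengths in m; the calibration is good to about 2 mm. A picture is of the moment at which its call begins: read the wrist's pose just before it. get_calibration takes no time and is no camera call; for the wrist camera it gives the pose at the moment of the call.
- manip.sign_off(): hands the job in; it is judged then, once.
The state is a dict: "t": time; "qpos": joint angles; "dq": joint speeds; "tau": joint torques, N m; "ee_pos": TCP position; "tool_rot": TCP orientation; "contact_force": force on the tool from outside, world axes, zero at the start; "moment": the same for the moment, N m; "gripper_width": finger opening in m; "gripper_force": force on a finger pad.
Only numpy, scipy, OpenCV 4.12 (cv2) and the standard library are available. Lean on these libraries where they do the work, as an engineer would, in place of code of your own. Each camera call takes 0.05 s, during which the arm holds its last target. There are 200 camera calls.

## Working session

There is one attempt and no reset: what is moved stays moved. The work goes in short steps, Python scripts to look and compute and a shell command to move; the robot and the scene stay as the last step left them, time stands still between calls to the robot, and variables do not carry over. Pictures are saved under pics/ and viewed, at most 10 in all, crops included, and the job is handed in when it is done.

```bash
mkdir -p pics; cat > h.py <<'E'
import numpy as np, cv2
from plant import manip
def snap(n,f):
    c=manip.get_calibration(n); im,d=manip.get_image(n)
    cv2.imwrite(f'pics/{f}.png',im[:,:,::-1]); np.savez(f'pics/{f}.npz',d=d,K=c['camera_matrix'],e=c['eye'],R=c['rotation'],im=im)
def pt(f,u,v,z=None,dep=None):
    s=np.load(f'pics/{f}.npz'); K,e,R=s['K'],s['e'],s['R']
    r=R@np.linalg.solve(K,[u,v,1.])
    if z is not None: return e+r*(z-e[2])/r[2]
    d=s['d'][v-1:v+2,u-1:u+2]; d=d[d>0]
    return e+r*(np.median(d) if dep is None else dep)
def cloud(f):
    s=np.load(f'pics/{f}.npz'); v,u=np.mgrid[:480,:640]
    r=np.stack([u,v,np.ones_like(u)],-1)@np.linalg.inv(s['K']).T
    P=(r*s['d'][...,None])@s['R'].T+s['e']; return P,s['im'],s['d']>0
E
python3 - <<'E'
from h import *
for n in('scene','side','wrist'): snap(n,n+'0'); print(n,manip.get_calibration(n))
o=manip.get_obs(); print(o)
E
```

```text
scene {'camera_matrix': array([[516.42192132,   0.        , 316.82548284],
       [  0.        , 516.42192132, 240.27593838],
       [  0.        ,   0.        ,   1.        ]]), 'eye': array([ 1.12110729, -0.87221354,  0.8625473 ]), 'rotation': array([-2.17483767, -0.01933122,  0.50906049])}
side {'camera_matrix': array([[577.68881248,   0.        , 319.75251179],
       [  0.        , 577.68881248, 241.0077544 ],
       [  0.        ,   0.        ,   1.        ]]), 'eye': array([0.33213502, 1.15498054, 0.93584626]), 'rotation': array([-2.171207  , -0.00739179, -2.86574202])}
wrist {'camera_matrix': array([[369.6059824 ,   0.        , 320.80214971],
       [  0.        , 369.6059824 , 237.53329336],
       [  0.        ,   0.        ,   1.        ]]), 'eye': array([ 0.28615307, -0.47366242,  0.37444493]), 'rotation': array([ 2.85644480e+00,  1.95837134e-03, -1.15491574e+00])}
{'t': 0.15, 'qpos': array([-1.25812075e+00,  8.78233596e-02,  1.37196005e+00, -2.30192755e-05,
        1.68357822e+00, -1.03083426e-01]), 'dq': array([-0.00022604, -0.00073572, -0.00466368, -0.00057371,  0.00100865,
       -0.00073321]), 'tau': array([ 1.53375950e-03, -3.52372348e+01, -3.13679016e+01, -9.49934292e-05,
        8.05326446e-03, -6.60539399e-06]), 'ee_pos': array([ 0.22201258, -0.50277206,  0.2303603 ]), 'tool_rot': array([-3.13983072e+00, -1.59272260e-04,  4.15756293e-01]), 'contact_force': array([ 0.08988808, -0.21780293,  0.15232599]), 'moment': array([-0.01085427,  0.02224669,  0.0288289 ]), 'gripper_force': 0.0, 'gripper_width': 0.08547460128830904}
```

View pics/scene0.png

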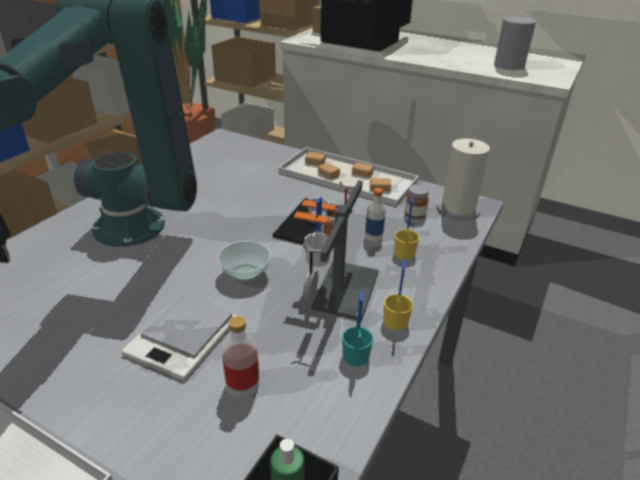

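View pics/side0.png

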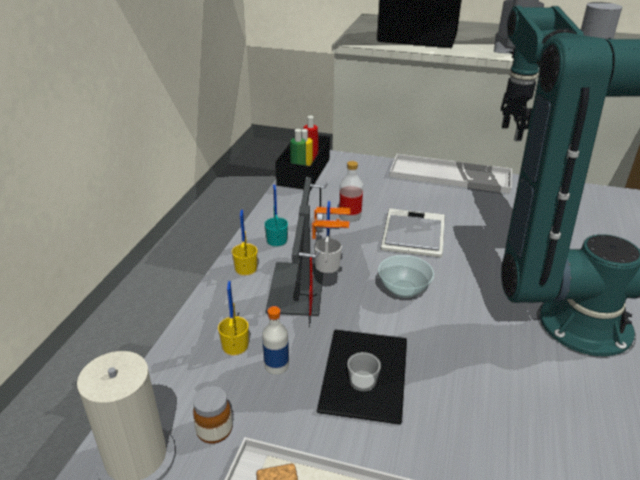

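The scene view shows the rack with its orange rails at about (318,210), the scale at (185,340), the syrup at (240,365) and the bowl at (245,262). The side view shows the rails at about (331,211)/(331,223), the pail's cup at (328,255) and the scale at (414,230). I'll measure from the depth images and enlarge the rack.

```bash
sed -i 's/^import numpy.*/&\nfrom scipy.spatial.transform import Rotation as Ro/; s/R=c\[.rotation.\]/R=Ro.from_euler("xyz",c["rotation"]).as_matrix()/' h.py
python3 - <<'E'
from h import *
for n in('scene','side'):
    snap(n,n+'1')
    P,im,ok=cloud(n+'1'); hsv=cv2.cvtColor(im,cv2.COLOR_RGB2HSV)
    print(n,'table',[pt(n+'1',*q).round(3) for q in ([(100,300)] if n=='scene' else [(450,350)])])
    m=ok&(hsv[...,0]>3)&(hsv[...,0]<15)&(hsv[...,1]>200)&(hsv[...,2]>150)&(abs(P[...,2]-.215)<.03)&(P[...,0]>.2)
    k,l,st,_=cv2.connectedComponentsWithStats(m.astype('uint8'))
    for i in range(1,k):
        if st[i,4]>15:
            Q=P[l==i]; t=Q[Q[:,2]>np.percentile(Q[:,2],40)]
            print('orange',st[i],Q.mean(0).round(4),np.percentile(Q,[2,98],0).round(3).tolist(),cv2.minAreaRect((t[:,:2]*1000).astype('float32')))
    # scale whites/platform
    m=ok&(abs(P[...,2]-.026)<.006)&(P[...,0]>.2)&(P[...,0]<1)&(abs(P[...,1])<.6)
    k,l,st,_=cv2.connectedComponentsWithStats(m.astype('uint8'))
    for i in range(1,k):
        if st[i,4]>300:
            Q=P[l==i]; print('z26',st[i],np.median(Q,0).round(4),cv2.minAreaRect((Q[:,:2]*1000).astype('float32')))
    m=ok&(P[...,2]>.2)&(P[...,2]<.26)&(im.max(-1)<90)&(P[...,0]>.4)&(P[...,0]<.9)
    Q=P[m]; print('bar',len(Q),np.median(Q,0).round(3),cv2.minAreaRect((Q[:,:2]*1000).astype('float32')))
s=cv2.imread('pics/scene1.png')[165:285,260:400]; d=cv2.imread('pics/side1.png')[170:290,260:400]
cv2.imwrite('pics/c1.png',np.hstack([cv2.resize(a,(400,343),interpolation=2) for a in(s,d)]))
E
```

```text
scene table [array([ 0.189, -0.277, -0.001])]
z26 [ 140  295   92   62 3086] [ 0.454  -0.2574  0.0255] ((449.8510437011719, -251.30416870117188), (152.57530212402344, 155.23301696777344), 3.590888261795044)
bar 1271 [0.696 0.069 0.23 ] ((731.1765747070312, 793.6757202148438), (1797.65771484375, 230.93675231933594), 86.51861572265625)
side table [array([ 0.298,  0.173, -0.   ])]
orange [315 207  11   6  41] [0.6437 0.0279 0.2248] [[0.633, 0.018, 0.222], [0.654, 0.04, 0.228]] ((643.16455078125, 30.314876556396484), (21.31594467163086, 18.164012908935547), 16.082408905029297)
orange [331 208  19   6  93] [0.5975 0.0181 0.225 ] [[0.578, 0.004, 0.221], [0.619, 0.033, 0.227]] ((598.1213989257812, 19.97861671447754), (27.72150230407715, 39.31367111206055), 89.04092407226562)
orange [313 220  35   7 174] [0.6052 0.0793 0.2247] [[0.57, 0.062, 0.221], [0.641, 0.094, 0.228]] ((605.2041015625, 80.99627685546875), (75.09500885009766, 24.266813278198242), 14.479341506958008)
z26 [ 384  213   59   39 1601] [ 0.4423 -0.2399  0.027 ] ((443.89398193359375, -260.3263854980469), (158.0391845703125, 193.0603485107422), 3.867903232574463)
z26 [230 438 180  42 577] [0.5122 0.5382 0.0228] ((499.5376281738281, 537.0498657226562), (316.21124267578125, 64.30732727050781), 11.607205390930176)
bar 1729 [ 0.661 -1.518  0.233] ((654.7677612304688, -764.5565795898438), (1999.465087890625, 350.5252380371094), 89.3244400024414)
```

View pics/c1.png

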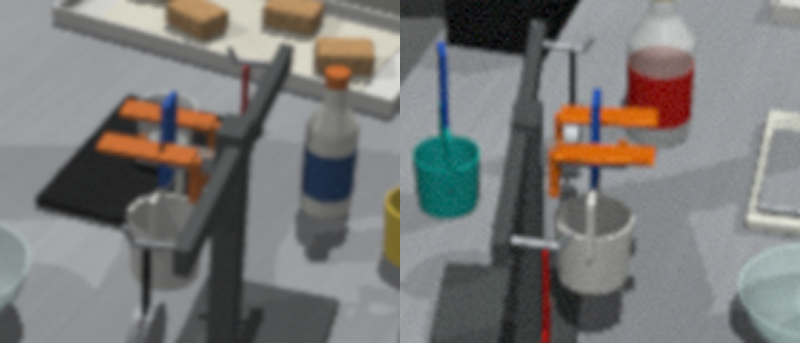

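The crop shows the pail's blue neck standing between the two orange rails, with the rails' free ends pointing toward the robot. The rack is yawed by roughly 15°. Next I'll fit the crossbar, rails and neck.

```bash
python3 - <<'E'
from h import *
for n in('scene1','side1'):
    P,im,ok=cloud(n); hsv=cv2.cvtColor(im,cv2.COLOR_RGB2HSV).astype(int)
    R=ok&(P[...,0]>.5)&(P[...,0]<.85)&(P[...,1]>-.2)&(P[...,1]<.3)
    m=R&(P[...,2]>.226)&(P[...,2]<.25)&(hsv[...,2]<100)&(hsv[...,1]<90)
    Q=P[m][:,:2].astype('float32'); l=cv2.fitLine(Q,cv2.DIST_HUBER,0,.01,.01).ravel()
    print(n,'bar',len(Q),l,np.degrees(np.arctan2(l[1],l[0])),np.percentile(Q@l[:2],[1,99]),np.percentile((Q-l[2:])@[-l[1],l[0]],[2,98]))
    m=R&(hsv[...,0]<16)&(hsv[...,1]>180)&(hsv[...,2]>120)&(P[...,2]>.19)&(P[...,2]<.24)
    k,lab,st,_=cv2.connectedComponentsWithStats(m.astype('uint8'))
    for i in range(1,k):
        if st[i,4]>15:
            T=P[lab==i]; print(' or',st[i],T.mean(0).round(4),cv2.minAreaRect((T[:,:2]*1000).astype('float32')))
    m=R&(abs(hsv[...,0]-112)<12)&(hsv[...,1]>120)&(P[...,2]>.15)
    k,lab,st,_=cv2.connectedComponentsWithStats(m.astype('uint8'))
    for i in range(1,k):
        if st[i,4]>8: print(' blue',st[i],np.median(P[lab==i],0).round(4),np.percentile(P[lab==i],[3,97],0).round(3).tolist())
E
```

```text
scene1 bar 555 [ 0.20778573 -0.9781744   0.68790936  0.05024112] -78.00738 [-0.07559456  0.24926987] [-0.0582406   0.00533854]
 or [303 201  11   5  39] [0.5848 0.0698 0.2233] ((584.515625, 70.54098510742188), (24.31720733642578, 22.455486297607422), 30.34079360961914)
 or [323 205  12   5  36] [0.6357 0.0817 0.2234] ((635.3516845703125, 81.05390930175781), (27.81882095336914, 17.651283264160156), 8.904794692993164)
 or [295 212  34  11 134] [0.6212 0.0195 0.2233] ((623.6160888671875, 22.396499633789062), (79.99978637695312, 23.774871826171875), 14.032320976257324)
 blue [317 198   4  16  54] [0.627  0.0473 0.2406] [[0.622, 0.036, 0.219], [0.63, 0.058, 0.256]]
 blue [411 200   2   5   9] [0.7744 0.2874 0.1751] [[0.771, 0.282, 0.171], [0.779, 0.299, 0.178]]
 blue [315 223   5   7  27] [0.6274 0.0381 0.1881] [[0.623, 0.032, 0.18], [0.63, 0.053, 0.2]]
 blue [359 292   4  19  51] [ 0.8252 -0.1359  0.1736] [[0.816, -0.139, 0.153], [0.829, -0.115, 0.178]]
side1 bar 526 [ 0.20618209 -0.97851366  0.67162526  0.08615897] -78.10129 [-0.09414123  0.24131685] [-0.01336286  0.00762888]
 or [315 2
[... 233 characters left out ...]
(42.928977966308594, 30.906843185424805), 15.595330238342285)
 or [313 220  36  17 224] [0.6097 0.0807 0.2228] ((607.8046875, 71.75460815429688), (80.43637084960938, 43.782691955566406), 17.482261657714844)
 blue [273 185   3  14  27] [ 0.8127 -0.1161  0.169 ] [[0.809, -0.133, 0.152], [0.822, -0.108, 0.179]]
 blue [327 202   3  17  36] [0.6172 0.0587 0.2438] [[0.616, 0.042, 0.224], [0.621, 0.066, 0.258]]
 blue [240 213   3  13  28] [0.8477 0.0342 0.1669] [[0.845, 0.023, 0.152], [0.85, 0.037, 0.177]]
 blue [327 229   2   6  11] [0.6162 0.0628 0.1916] [[0.614, 0.061, 0.185], [0.618, 0.068, 0.198]]
 blue [228 281   3  10  18] [0.7676 0.2922 0.175 ] [[0.764, 0.286, 0.167], [0.772, 0.299, 0.178]]
```

The manual's scale: shifts go in shares of 50 mm and turns go in shares of 2 pi rad. Converting my numbers, -0.05 m is -1, 0.032 m is 0.64, 0.09 rad is 0.0143.

```bash
echo '[0, 0, -1, 0, 0, 0.0143, 0, 0, -1, 0, 0, 0.0143, 0.64, -0.56, 0, 0, 0, 0, 0.64, -0.56, 0, 0, 0, 0, 0.64, -0.56, 0, 0, 0, 0, 0.64, -0.56, 0, 0, 0, 0, 0.64, -0.56, 0, 0, 0, 0, 0.64, -0.56, 0, 0, 0, 0, 0.64, -0.56, 0, 0, 0, 0, 0.64, -0.56, 0, 0, 0, 0, 0.64, -0.56, 0, 0, 0, 0, 0.64, -0.56, 0, 0, 0, 0, 0.64, -0.56, 0, 0, 0, 0, 0.64, -0.56, 0, 0, 0, 0, 0.64, -0.56, 0, 0, 0, 0, 0.64, -0.56, 0, 0, 0, 0, 0.6, -0.52, 0, 0, 0, 0, 0, 0, 0, 0, 0, 0, 0, 0, 0, 0, 0, 0]' > next.json && python3 -m creep next.json && python3 - <<'E'
from h import *
snap('wrist','w2'); P,im,ok=cloud('w2'); print(manip.get_obs()['contact_force'])
hsv=cv2.cvtColor(im,cv2.COLOR_RGB2HSV).astype(int)
m=ok&(hsv[...,0]<16)&(hsv[...,1]>180)&(hsv[...,2]>120)&(P[...,2]>.19)&(P[...,2]<.24)
k,lab,st,_=cv2.connectedComponentsWithStats(m.astype('uint8'))
for i in range(1,k):
    if st[i,4]>40: T=P[lab==i]; print('or',st[i],T.mean(0).round(4),T[:,2].std(),cv2.minAreaRect((T[:,:2]*1000).astype('float32')))
m=ok&(abs(hsv[...,0]-112)<12)&(hsv[...,1]>120)&(P[...,2]>.245)
T=P[m]; print('blue',len(T),np.median(T,0),cv2.minAreaRect((T[:,:2]*1000).astype('float32')))
m=ok&(P[...,2]>.226)&(P[...,2]<.236)&(hsv[...,2]<100)&(hsv[...,1]<90); T=P[m][:,:2].astype('float32')
print('bar',len(T),cv2.minAreaRect(T*1000))
E
```

```text
t: 2.15
ee_pos: [0.5893, 0.0155, 0.3305]
tool_rot: [3.141, 0.002, 0.237]
contact_force: [-0.9, 1.1, -0.2]
gripper_width: 0.0852
gripper_force: 0.0
[-0.39246896 -0.20290256  0.50044082]
or [218 121  39 125 573] [0.6128 0.0728 0.2245] 0.0014026447011423373 ((608.3241577148438, 78.87372589111328), (83.9583969116211, 23.717090606689453), 11.970690727233887)
or [281 120   3  49 138] [0.6408 0.0564 0.2111] 0.000671643191899595 ((641.0673217773438, 56.480743408203125), (32.236331939697266, 1.669965386390686), 11.766088485717773)
or [ 306  124   37  124 3654] [0.619  0.0214 0.2247] 0.003309633519125847 ((620.2879028320312, 22.090465545654297), (84.11070251464844, 24.857378005981445), 13.968450546264648)
or [280 191   5  22  62] [0.6017 0.0476 0.2151] 0.0029693269228784195 ((602.5752563476562, 47.88301086425781), (13.919716835021973, 3.012474775314331), 14.074838638305664)
blue 575 [0.62191101 0.05059636 0.25720712] ((621.0240478515625, 50.991729736328125), (6.40928316116333, 27.328798294067383), 9.67020034790039)
bar 9161 ((658.523193359375, 59.850494384765625), (58.75944519042969, 336.6943359375), 12.112985610961914)
```

View pics/w2.png

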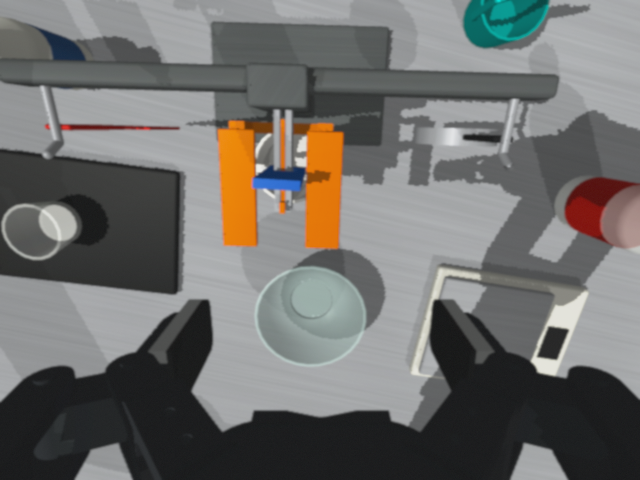

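The wrist view shows the left rail with corners at (219,130)–(257,245) and the right rail at (306,131)–(338,248). The neck's top is at about (279,180), the dog's tip at about (283,208), and the scale is at lower right.

```bash
python3 - <<'E'
from h import *
P,im,ok=cloud('w2'); hsv=cv2.cvtColor(im,cv2.COLOR_RGB2HSV).astype(int)
# rails: edge columns per row, mapped to plane z=.2245
s=np.load('pics/w2.npz')
def row(r,lo,hi):
    m=(hsv[r,:,0]<16)&(hsv[r,:,1]>180)&(hsv[r,:,2]>100); c=np.where(m[lo:hi])[0]+lo; return c.min(),c.max()+1
E={}
for k,(lo,hi) in {'L':(205,262),'R':(302,350)}.items():
    for side in(0,1):
        pts=np.array([pt('w2',row(r,lo,hi)[side]-.5,r,z=.2245)[:2] for r in list(range(140,162,3))+list(range(205,238,3))],dtype='float32')
        l=cv2.fitLine(pts,cv2.DIST_HUBER,0,.01,.01).ravel(); 
        if l[0]<0:l[:2]*=-1
        E[k+str(side)]=l; print(k,side,np.degrees(np.arctan2(l[1],l[0])),l[2:])
yaw=np.mean([np.arctan2(l[1],l[0]) for l in E.values()]);x=np.array([np.cos(yaw),np.sin(yaw)]);y=np.array([-x[1],x[0]])
offs={k:l[2:]@y for k,l in E.items()}; print('yaw',yaw,np.degrees(yaw),offs,'peg y',np.mean(list(offs.values())))
for v,us in ((245,(225,256)),(248,(306,337))):
    print('front x',[pt('w2',u,v,z=.2245)[:2]@x for u in us])
T=P[ok&(hsv[...,0]>100)&(hsv[...,0]<124)&(hsv[...,1]>120)&(P[...,2]>.25)][:,:2]
print('neck',T.mean(0),T.mean(0)@x,T.mean(0)@y,np.percentile(T@y,[1,99]),np.percentile(T@x,[2,98]))
m=ok&(P[...,2]>.226)&(P[...,2]<.236)&(hsv[...,2]<100)&(hsv[...,1]<90)
print('bar x',np.percentile(P[m][:,:2]@x,[2,98]))
for c in [(444,264),(557,283),(535,372),(412,375),(589,288)]: print('scale',c,pt('w2',*c,z=.026).round(4))
m=ok&(abs(P[...,2]-.026)<.006)&(P[...,1]<-.1); Q=P[m]; print(Q.mean(0),cv2.minAreaRect((Q[:,:2]*1000).astype('float32')))
E
```

```text
L 0 13.431693 [0.59606713 0.0857127 ]
L 1 12.211154 [0.60475945 0.06629126]
R 0 11.601851 [0.62380636 0.03447164]
R 1 11.44699 [0.6145295 0.0094402]
yaw 0.21245758 12.172922 {'L0': np.float32(-0.041902915), 'L1': np.float32(-0.06272057), 'R0': np.float32(-0.097841024), 'R1': np.float32(-0.120353505)} peg y -0.0807045
front x [np.float64(0.5688712015506924), np.float64(0.5694219253670588)]
front x [np.float64(0.568073173742916), np.float64(0.5686252202763817)]
neck [0.6216669  0.05063219] 0.6183655595485742 -0.08159270363189618 [-0.09468544 -0.06812327] [0.61489297 0.62113714]
bar x [0.67118692 0.68497104]
scale (444, 264) [ 0.5318 -0.1613  0.026 ]
scale (557, 283) [ 0.5415 -0.3142  0.026 ]
scale (535, 372) [ 0.4073 -0.34    0.026 ]
scale (412, 375) [ 0.3615 -0.1721  0.026 ]
scale (589, 288) [ 0.5447 -0.3581  0.026 ]
[ 0.50482901 -0.24958956  0.02692346] ((612.6854858398438, -236.01095581054688), (473.1670227050781, 204.42160034179688), 9.779520988464355)
```

To row units: 0.013 m is 0.26, 0.012 m is 0.24, 0.0245 rad is 0.0039.

```bash
echo '[0.24, -0.18, 0, 0, 0, 0.0039, 0.24, -0.18, 0, 0, 0, 0, 0.26, -0.19, 0, 0, 0, 0, 0, 0, 0, 0, 0, 0, 0, 0, 0, 0, 0, 0, 0, 0, 0, 0, 0, 0]' > next.json && python3 -m creep next.json 0.038 && python3 - <<'E'
from h import *
print({k:np.round(v,4) for k,v in manip.get_obs().items() if k in('ee_pos','tool_rot','contact_force')})
snap('wrist','w3')
P,im,ok=cloud('w3'); hsv=cv2.cvtColor(im,cv2.COLOR_RGB2HSV).astype(int)
T=P[ok&(hsv[...,0]>100)&(hsv[...,0]<124)&(hsv[...,1]>120)&(P[...,2]>.25)][:,:2]
a=.2125;x=np.array([np.cos(a),np.sin(a)]);y=np.array([-x[1],x[0]]);o=manip.get_obs()['ee_pos'][:2]
print('neck rel tool',(T.mean(0)-o)@x,(T.mean(0)-o)@y,np.percentile((T-o)@y,[1,99]))
E
```

```text
t: 2.8
ee_pos: [0.6191, 0.0491, 0.3316]
tool_rot: [3.141, -0.0, 0.21]
contact_force: [-0.1, 0.2, 0.5]
gripper_width: 0.0384
gripper_force: 0.0
{'ee_pos': array([0.6191, 0.0491, 0.3316]), 'tool_rot': array([ 3.1411, -0.    ,  0.2105]), 'contact_force': array([-0.1024,  0.2104,  0.5184])}
neck rel tool 0.0031742600160188884 0.001770273876959961 [-0.01121417  0.01519484]
```

View pics/w3.png

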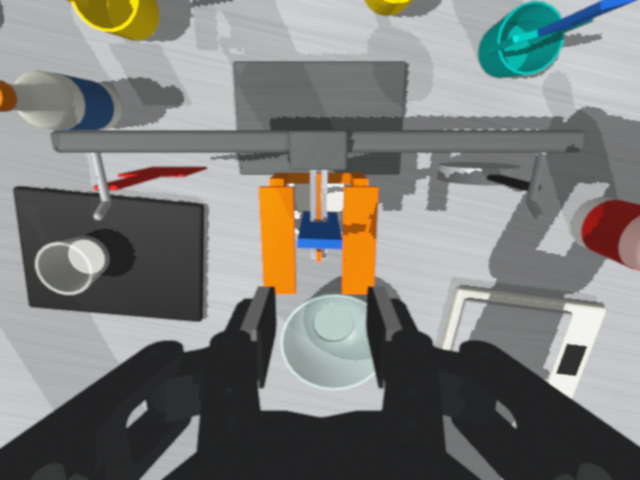

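The neck and the finger gap are both centred near column 320, so the alignment is good. I'll descend to just above the rails.

To row units: 0.03 m is 0.6, -0.0008 m is -0.016.

```bash
echo '[0.02, -0.016, 0.6, 0, 0, 0, 0, 0, 0.6, 0, 0, 0, 0, 0, 0.4, 0, 0, 0, 0, 0, 0.2, 0, 0, 0, 0, 0, 0.12, 0, 0, 0, 0, 0, 0, 0, 0, 0, 0, 0, 0, 0, 0, 0, 0, 0, 0, 0, 0, 0]' > next.json && python3 -m creep next.json
```

```text
t: 3.65
ee_pos: [0.6208, 0.0508, 0.237]
tool_rot: [3.141, -0.003, 0.211]
contact_force: [-0.6, -0.2, 0.3]
gripper_width: 0.0377
gripper_force: 0.0
```

To row units: 0.002 m is 0.04, 0.001 m is 0.02.

```bash
for i in 1; do echo '[0, 0, 0.04, 0, 0, 0, 0, 0, 0.04, 0, 0, 0, 0, 0, 0.04, 0, 0, 0, 0, 0, 0.04, 0, 0, 0, 0, 0, 0.02, 0, 0, 0, 0, 0, 0, 0, 0, 0, 0, 0, 0, 0, 0, 0]' > next.json && python3 -m creep next.json; done
```

```text
t: 4.35
ee_pos: [0.6202, 0.0508, 0.2263]
tool_rot: [3.141, 0.0, 0.211]
contact_force: [0.3, -0.9, -0.0]
gripper_width: 0.0381
gripper_force: 0.0
```

To row units: 0.001 m is 0.02.

```bash
echo '[0, 0, 0.02, 0, 0, 0, 0, 0, 0.02, 0, 0, 0, 0, 0, 0, 0, 0, 0, 0, 0, 0, 0, 0, 0, 0, 0, 0, 0, 0, 0]' > next.json && python3 -m creep next.json
```

```text
t: 4.85
ee_pos: [0.6202, 0.0508, 0.2243]
tool_rot: [3.141, -0.0, 0.211]
contact_force: [-0.2, -0.9, 0.4]
gripper_width: 0.0378
gripper_force: 0.0
```

To row units: 0.001 m is 0.02.

```bash
echo '[0, 0, 0.02, 0, 0, 0, 0, 0, 0.02, 0, 0, 0, 0, 0, 0, 0, 0, 0, 0, 0, 0, 0, 0, 0, 0, 0, 0, 0, 0, 0]' > next.json && python3 -m creep next.json
```

```text
t: 5.35
ee_pos: [0.6203, 0.0508, 0.2225]
tool_rot: [3.141, -0.0, 0.211]
contact_force: [-0.2, -0.7, 1.5]
gripper_width: 0.0378
gripper_force: 0.6
```

To row units: 0.001 m is 0.02.

```bash
echo '[0, 0, 0.02, 0, 0, 0, 0, 0, 0, 0, 0, 0, 0, 0, 0, 0, 0, 0, 0, 0, 0, 0, 0, 0]' > next.json && python3 -m creep next.json
```

```text
t: 5.75
ee_pos: [0.6203, 0.0508, 0.2217]
tool_rot: [3.141, -0.001, 0.211]
contact_force: [-0.7, -0.5, 2.7]
gripper_width: 0.0378
gripper_force: 1.6
```

To row units: 0.001 m is 0.02.

```bash
echo '[0, 0, 0.02, 0, 0, 0, 0, 0, 0, 0, 0, 0, 0, 0, 0, 0, 0, 0, 0, 0, 0, 0, 0, 0]' > next.json && python3 -m creep next.json
```

```text
t: 6.15
ee_pos: [0.6203, 0.0508, 0.2207]
tool_rot: [3.141, -0.0, 0.211]
contact_force: [-1.2, -0.8, 5.0]
gripper_width: 0.0377
gripper_force: 2.4
```

To row units: 0.001 m is 0.02.

```bash
echo '[0, 0, 0.02, 0, 0, 0, 0, 0, 0, 0, 0, 0, 0, 0, 0, 0, 0, 0, 0, 0, 0, 0, 0, 0]' > next.json && python3 -m creep next.json
```

```text
t: 6.55
ee_pos: [0.6203, 0.0508, 0.2199]
tool_rot: [3.141, -0.001, 0.211]
contact_force: [-0.9, -0.1, 5.2]
gripper_width: 0.038
gripper_force: 2.9
```

To row units: 0.001 m is 0.02.

```bash
echo '[0, 0, 0.02, 0, 0, 0, 0, 0, 0, 0, 0, 0, 0, 0, 0, 0, 0, 0, 0, 0, 0, 0, 0, 0, 0, 0, 0, 0, 0, 0]' > next.json && python3 -m creep next.json 0.031
```

```text
t: 7.05
ee_pos: [0.6206, 0.051, 0.2196]
tool_rot: [3.141, -0.002, 0.212]
contact_force: [-1.3, -0.2, 7.0]
gripper_width: 0.0311
gripper_force: 3.6
```

```bash
echo '[0, 0, 0.02, 0, 0, 0, 0, 0, 0.02, 0, 0, 0, 0, 0, 0, 0, 0, 0, 0, 0, 0, 0, 0, 0, 0, 0, 0, 0, 0, 0, 0, 0, 0, 0, 0, 0]' > next.json && python3 -m creep next.json; python3 -c "
from h import *
import time
print(manip.get_obs()['contact_force'])"
```

```text
t: 7.65
ee_pos: [0.6206, 0.051, 0.2184]
tool_rot: [3.141, -0.003, 0.212]
contact_force: [-3.0, 0.5, 8.5]
gripper_width: 0.0313
gripper_force: 4.6
[-2.97178026  0.5060322   8.49695221]
```

To row units: 0.001 m is 0.02.

```bash
echo '[0, 0, 0.02, 0, 0, 0, 0, 0, 0.02, 0, 0, 0, 0, 0, 0, 0, 0, 0, 0, 0, 0, 0, 0, 0, 0, 0, 0, 0, 0, 0, 0, 0, 0, 0, 0, 0]' > next.json && python3 -m creep next.json
```

```text
t: 8.25
ee_pos: [0.6207, 0.051, 0.2171]
tool_rot: [3.141, -0.004, 0.212]
contact_force: [-2.6, 0.8, 11.2]
gripper_width: 0.0313
gripper_force: 5.5
```

To row units: 0.001 m is 0.02.

```bash
echo '[0, 0, 0.02, 0, 0, 0, 0, 0, 0, 0, 0, 0, 0, 0, 0, 0, 0, 0, 0, 0, 0, 0, 0, 0, 0, 0, 0, 0, 0, 0]' > next.json && python3 -m creep next.json
```

```text
t: 8.75
ee_pos: [0.6207, 0.051, 0.2165]
tool_rot: [3.141, -0.004, 0.212]
contact_force: [-1.8, 0.6, 12.0]
gripper_width: 0.0309
gripper_force: 6.0
```

```bash
echo '[0, 0, 0, 0, 0, 0, 0, 0, 0, 0, 0, 0, 0, 0, 0, 0, 0, 0, 0, 0, 0, 0, 0, 0, 0, 0, 0, 0, 0, 0]' > next.json && python3 -m creep next.json 0.02; python3 - <<'E'
from h import *
snap('side','s4'); d=cv2.imread('pics/s4.png')[120:300,240:430]
cv2.imwrite('pics/c4.png',cv2.resize(d,(633,600),interpolation=2))
E
```

```text
t: 9.25
ee_pos: [0.6209, 0.0511, 0.2168]
tool_rot: [3.141, -0.005, 0.212]
contact_force: [-2.3, 0.8, 12.6]
gripper_width: 0.0268
gripper_force: 60.6
```

View pics/c4.png

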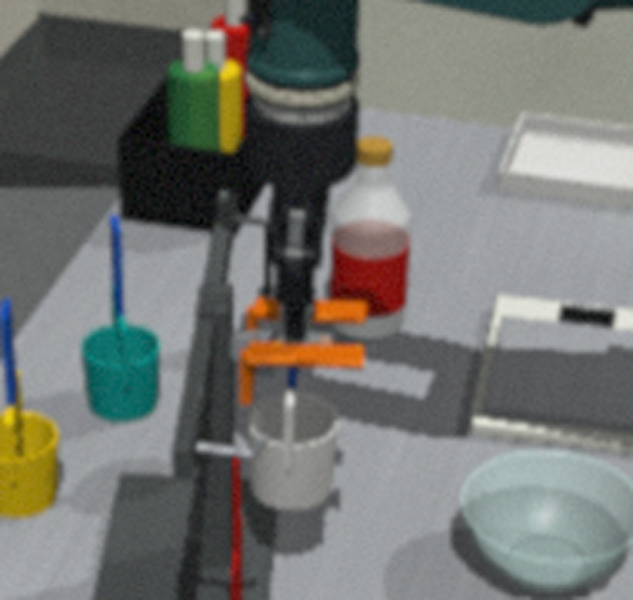

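The picture shows the neck gripped between the fingers, with the rails pressed at 12.6 N. I'll slide out slowly, eased off a touch first.

To row units: -0.002 m is -0.04, -0.001 m is -0.02.

```bash
echo '[0, 0, -0.006, 0, 0, 0, -0.02, 0, 0, 0, 0, 0, -0.02, 0, 0, 0, 0, 0, -0.04, 0, 0, 0, 0, 0, -0.04, 0, 0, 0, 0, 0, -0.04, 0, 0, 0, 0, 0]' > next.json && python3 -m creep next.json
```

```text
t: 9.9
ee_pos: [0.6172, 0.0501, 0.2175]
tool_rot: [3.14, -0.016, 0.212]
contact_force: [8.8, 2.1, 9.1]
gripper_width: 0.0273
gripper_force: 63.9
```

To row units: -0.001 m is -0.02, 0.0005 m is 0.01, 0.002 rad is 0.0003.

```bash
echo '[-0.02, 0, 0.01, 0, 0.0003, 0, -0.02, 0, 0.01, 0, 0.0003, 0, 0, 0, 0, 0, 0, 0, 0, 0, 0, 0, 0, 0]' > next.json && python3 -m creep next.json
```

```text
t: 10.3
ee_pos: [0.6156, 0.0497, 0.2169]
tool_rot: [3.14, -0.021, 0.212]
contact_force: [9.1, 1.8, 9.9]
gripper_width: 0.0265
gripper_force: 64.4
```

The hanging pail's weight (about 2–3 N) now offsets the reading, so the TCP height, which equals the open height, is my reference. I'll continue the slide.

To row units: -0.002 m is -0.04, 0.0002 m is 0.004, -0.004 rad is -0.0006.

```bash
echo '[-0.04, 0, 0.004, 0, -0.0006, 0, -0.04, 0, 0, 0, -0.0006, 0, -0.04, 0, 0, 0, 0, 0, -0.04, 0, 0, 0, 0, 0, 0, 0, 0, 0, 0, 0, 0, 0, 0, 0, 0, 0]' > next.json && python3 -m creep next.json
```

```text
t: 10.9
ee_pos: [0.6078, 0.0479, 0.2168]
tool_rot: [3.14, -0.013, 0.212]
contact_force: [8.6, 1.9, 10.0]
gripper_width: 0.027
gripper_force: 64.4
```

To row units: -0.001 m is -0.02, 0.0001 m is 0.002.

```bash
echo '[-0.02, 0, 0.002, 0, 0, 0, -0.02, 0, 0, 0, 0, 0, -0.02, 0, 0, 0, 0, 0, -0.02, 0, 0, 0, 0, 0, 0, 0, 0, 0, 0, 0]' > next.json && python3 -m creep next.json
```

```text
t: 11.4
ee_pos: [0.6041, 0.047, 0.2168]
tool_rot: [3.14, -0.013, 0.212]
contact_force: [9.3, 2.4, 10.9]
gripper_width: 0.0271
gripper_force: 64.4
```

To row units: -0.001 m is -0.02.

```bash
echo '[-0.02, 0, 0, 0, 0, 0, -0.02, 0, 0, 0, 0, 0, -0.02, 0, 0, 0, 0, 0, -0.02, 0, 0, 0, 0, 0, 0, 0, 0, 0, 0, 0]' > next.json && python3 -m creep next.json
```

```text
t: 11.9
ee_pos: [0.6001, 0.0461, 0.2168]
tool_rot: [3.14, -0.013, 0.212]
contact_force: [9.8, 2.0, 10.3]
gripper_width: 0.0269
gripper_force: 64.4
```

The neck is over the dog with no extra resistance. I'll keep going past the end.

To row units: -0.0015 m is -0.03.

```bash
echo '[-0.03, 0, 0, 0, 0, 0, -0.03, 0, 0, 0, 0, 0, -0.03, 0, 0, 0, 0, 0, -0.03, 0, 0, 0, 0, 0, -0.03, 0, 0, 0, 0, 0, -0.03, 0, 0, 0, 0, 0, 0, 0, 0, 0, 0, 0]' > next.json && python3 -m creep next.json
```

```text
t: 12.6
ee_pos: [0.5911, 0.0442, 0.2167]
tool_rot: [3.139, -0.013, 0.212]
contact_force: [8.6, 3.2, 9.2]
gripper_width: 0.0272
gripper_force: 64.5
```

To row units: -0.0015 m is -0.03.

```bash
echo '[-0.03, 0, 0, 0, 0, 0, -0.03, 0, 0, 0, 0, 0, -0.03, 0, 0, 0, 0, 0, -0.03, 0, 0, 0, 0, 0, 0, 0, 0, 0, 0, 0]' > next.json && python3 -m creep next.json
```

```text
t: 13.1
ee_pos: [0.5853, 0.0429, 0.2167]
tool_rot: [3.139, -0.013, 0.212]
contact_force: [8.4, 1.8, 10.3]
gripper_width: 0.027
gripper_force: 64.5
```

The pail is off the peg. I'll rise gently to release the rails, then back out.

To row units: -0.015 m is -0.3, -0.01 m is -0.2.

```bash
echo '[0, 0, -0.04, 0, 0, 0, 0, 0, -0.04, 0, 0, 0, 0, 0, -0.04, 0, 0, 0, 0, 0, -0.04, 0, 0, 0, 0, 0, -0.06, 0, 0, 0, 0, 0, -0.06, 0, 0, 0, -0.1, 0, 0, 0, 0, 0, -0.2, 0, 0, 0, 0, 0, -0.3, 0, 0, 0, 0, 0, -0.3, 0, 0, 0, 0, 0, -0.2, 0, 0, 0, 0, 0, -0.1, 0, 0, 0, 0, 0, 0, 0, 0, 0, 0, 0, 0, 0, 0, 0, 0, 0]' > next.json && python3 -m creep next.json && python3 - <<'E'
from h import *
print(manip.get_obs()['ee_pos'],manip.get_obs()['contact_force'])
snap('side','s5'); snap('scene','sc5'); snap('wrist','w5')
for f in('s5','sc5','w5'):
    P,im,ok=cloud(f); hsv=cv2.cvtColor(im,cv2.COLOR_RGB2HSV).astype(int)
    m=ok&(P[...,2]>.019)&(P[...,2]<.034)&(P[...,0]>.3)&(P[...,0]<.62)&(P[...,1]<-.12)&(P[...,1]>-.42)
    m=cv2.morphologyEx(m.astype('uint8'),cv2.MORPH_OPEN,np.ones((3,3)))
    k,l,st,_=cv2.connectedComponentsWithStats(m)
    for i in range(1,k):
        if st[i,4]>300: Q=P[l==i]; print(f,'scale',st[i],cv2.minAreaRect((Q[:,:2]*1000).astype('float32')))
    r=ok&((hsv[...,0]<5)|(hsv[...,0]>174))&(hsv[...,1]>150)&(P[...,1]<-.1)&(P[...,2]>.03)&(P[...,0]>.4)
    if r.sum()>30: print('syrup',np.percentile(P[r],[5,50,95],0).round(3).tolist())
d=cv2.imread('pics/sc5.png')[180:420,80:400]; e=cv2.imread('pics/s5.png')[120:360,240:560]
cv2.imwrite('pics/c5.png',np.hstack([cv2.resize(q,(400,300),interpolation=2) for q in (d,e)]))
E
```

```text
t: 14.5
ee_pos: [0.5217, 0.0297, 0.2266]
tool_rot: [3.142, 0.004, 0.211]
contact_force: [-0.1, 0.3, -1.9]
gripper_width: 0.0268
gripper_force: 59.1
[0.52165739 0.02965919 0.2266254 ] [-0.14327746  0.29876674 -1.92319202]
s5 scale [ 385  215   56   36 1598] ((445.5139465332031, -253.04006958007812), (152.55078125, 171.87306213378906), 3.714817762374878)
syrup [[0.614, -1.511, 0.038], [0.663, -0.303, 0.076], [0.862, -0.279, 0.222]]
sc5 scale [ 140  296   92   61 3105] ((449.19305419921875, -250.49270629882812), (153.3724365234375, 153.80807495117188), 4.354867458343506)
syrup [[0.643, -0.35, 0.033], [0.674, -0.342, 0.058], [0.686, -0.312, 0.081]]
w5 scale [  486   253   154   144 16831] ((445.56329345703125, -248.44671630859375), (150.7732391357422, 151.947265625), 4.286642551422119)
```

View pics/w5.png

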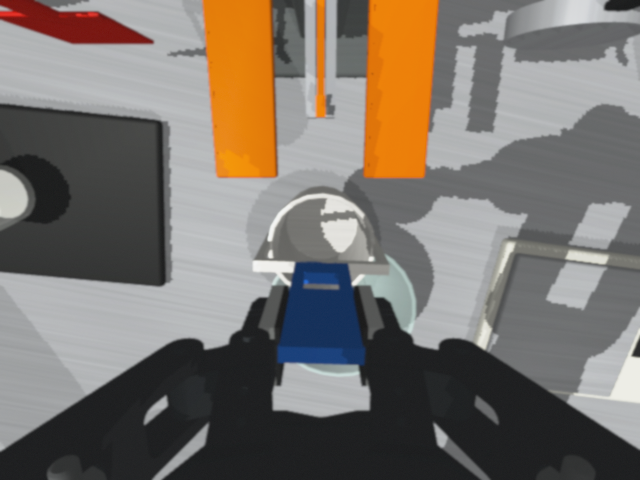

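View pics/c5.png

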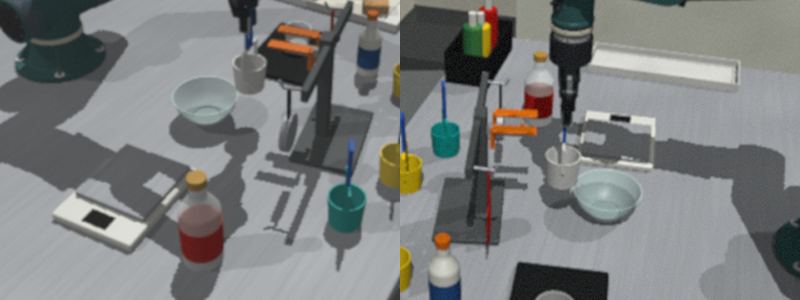

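The wrist view shows the pail gripped upright and clear of the peg, with the rails sprung back up. All three cameras put the platform (150 mm square) at about (0.447, -0.2495). I'll carry the pail there.

To row units: 0.0253 m is 0.506, 0.0169 m is 0.338.

```bash
echo '[-0.108, 0.212, 0, 0, 0, 0, -0.172, 0.338, 0, 0, 0, 0, -0.258, 0.506, 0, 0, 0, 0, -0.258, 0.506, 0, 0, 0, 0, -0.258, 0.506, 0, 0, 0, 0, -0.258, 0.506, 0, 0, 0, 0, -0.258, 0.506, 0, 0, 0, 0, -0.258, 0.506, 0, 0, 0, 0, -0.258, 0.506, 0, 0, 0, 0, -0.258, 0.506, 0, 0, 0, 0, -0.172, 0.338, 0, 0, 0, 0, -0.108, 0.212, 0, 0, 0, 0, 0, 0, 0, 0, 0, 0, 0, 0, 0.2, 0, 0, 0, 0, 0, 0.4, 0, 0, 0, 0, 0, 0.3, 0, 0, 0, 0, 0, 0.16, 0, 0, 0, 0, 0, 0, 0, 0, 0, 0, 0, 0, 0, 0, 0]' > next.json && python3 -m creep next.json; python3 - <<'E'
from h import *
snap('scene','sc6'); d=cv2.imread('pics/sc6.png')[220:400,100:300]
cv2.imwrite('pics/c6.png',cv2.resize(d,(660,594),interpolation=2))
snap('wrist','w6'); P,im,ok=cloud('w6')
o=manip.get_obs()['ee_pos']; print(o)
m=ok&(abs(P[...,2]-.026)<.006)&(P[...,1]<-.1); m=cv2.morphologyEx(m.astype('uint8'),cv2.MORPH_OPEN,np.ones((3,3)))
Q=P[m>0]; print(np.percentile(Q,[1,50,99],0))
for f in('sc6',):
    P,im,ok=cloud(f); r=ok&(abs(P[...,0]-o[0])<.06)&(abs(P[...,1]-o[1])<.06)&(P[...,2]>.03)&(P[...,2]<.13); print(np.percentile(P[r],[1,50,99],0).round(4))
E
```

```text
t: 16.55
ee_pos: [0.4473, -0.2493, 0.1744]
tool_rot: [3.141, 0.004, 0.212]
contact_force: [0.8, -0.0, -2.0]
gripper_width: 0.0269
gripper_force: 59.3
[ 0.44759991 -0.24980098  0.17526503]
[[ 0.37001903 -0.32556299  0.0237998 ]
 [ 0.47943172 -0.23579666  0.02738309]
 [ 0.61301647 -0.17399424  0.02909688]]
[[ 0.4185 -0.285   0.0386]
 [ 0.4552 -0.2548  0.076 ]
 [ 0.4834 -0.215   0.1275]]
```

View pics/c6.png

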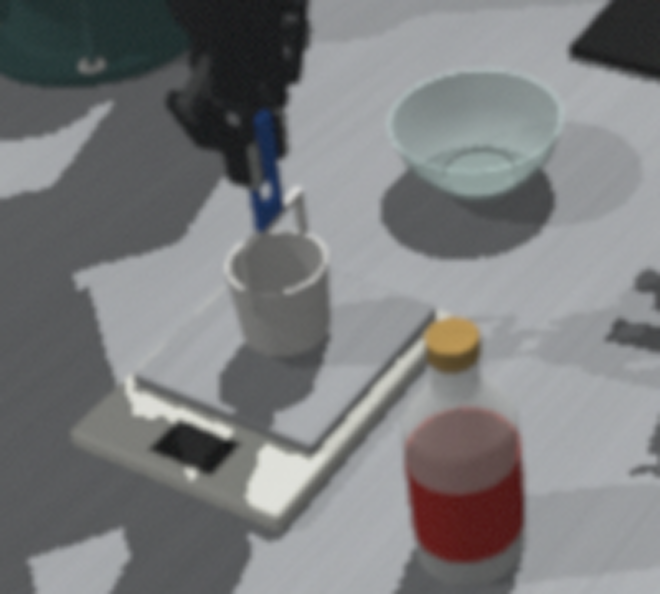

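The pail is above the middle of the platform and upright. I'll lower it gently.

The manual's scale: shifts go in shares of 50 mm and turns go in shares of 2 pi rad. Converting my numbers, 0.003 m is 0.06, 0.002 m is 0.04.

```bash
echo '[0, 0, 0.06, 0, 0, 0, 0, 0, 0.06, 0, 0, 0, 0, 0, 0.04, 0, 0, 0, 0, 0, 0.02, 0, 0, 0, 0, 0, 0.02, 0, 0, 0, 0, 0, 0, 0, 0, 0, 0, 0, 0, 0, 0, 0]' > next.json && python3 -m creep next.json
```

```text
t: 17.35
ee_pos: [0.447, -0.2496, 0.1642]
tool_rot: [3.141, 0.004, 0.211]
contact_force: [0.1, 0.1, -2.1]
gripper_width: 0.0271
gripper_force: 59.4
```

To row units: 0.001 m is 0.02.

```bash
echo '[0, 0, 0.02, 0, 0, 0, 0, 0, 0.02, 0, 0, 0, 0, 0, 0, 0, 0, 0, 0, 0, 0, 0, 0, 0]' > next.json && python3 -m creep next.json
```

```text
t: 17.75
ee_pos: [0.4472, -0.2498, 0.163]
tool_rot: [3.141, 0.003, 0.211]
contact_force: [-1.0, 1.0, 2.5]
gripper_width: 0.027
gripper_force: 59.8
```

To row units: -0.0003 m is -0.006.

```bash
echo '[0, 0, -0.006, 0, 0, 0, 0, 0, 0, 0, 0, 0, 0, 0, 0, 0, 0, 0, 0, 0, 0, 0, 0, 0, 0, 0, 0, 0, 0, 0]' > next.json && python3 -m creep next.json 0.05
```

```text
t: 18.25
ee_pos: [0.447, -0.2496, 0.1624]
tool_rot: [3.142, 0.004, 0.211]
contact_force: [0.0, 0.6, 0.0]
gripper_width: 0.0503
gripper_force: 0.0
```

To row units: -0.04 m is -0.8, -0.03 m is -0.6.

```bash
echo '[0, 0, -0.1, 0, 0, 0, 0, 0, -0.3, 0, 0, 0, 0, 0, -0.6, 0, 0, 0, 0, 0, -0.8, 0, 0, 0, 0, 0, -0.8, 0, 0, 0, 0, 0, -0.6, 0, 0, 0, -0.8, 0, 0, 0, 0, 0, -0.8, 0, 0, 0, 0, 0, -0.4, 0, 0, 0, 0, 0, 0, 0, 0, 0, 0, 0, 0, 0, 0, 0, 0, 0]' > next.json && python3 -m creep next.json; python3 - <<'E'
from h import *
snap('wrist','w7'); snap('scene','sc7')
P,im,ok=cloud('sc7'); r=ok&(abs(P[...,0]-.447)<.055)&(abs(P[...,1]+.25)<.055)&(P[...,2]>.04)&(P[...,2]<.21)
hsv=cv2.cvtColor(im,cv2.COLOR_RGB2HSV).astype(int); b=r&(abs(hsv[...,0]-112)<12)&(hsv[...,1]>120)
print(np.percentile(P[r],[1,50,99],0).round(3),np.percentile(P[b],[3,50,97],0).round(3))
a=cv2.imread('pics/w7.png'); d=cv2.resize(cv2.imread('pics/sc7.png')[220:400,100:300],(440,400),interpolation=2)
cv2.imwrite('pics/c7.png',np.hstack([cv2.resize(a,(360,270)),d[:270]*0+0]) if 0 else np.hstack([cv2.copyMakeBorder(cv2.resize(a,(360,270)),0,130,0,0,0),d]))
E
```

```text
t: 19.35
ee_pos: [0.3501, -0.2705, 0.3242]
tool_rot: [3.14, 0.002, 0.211]
contact_force: [-0.0, -0.3, 0.6]
gripper_width: 0.0498
gripper_force: 0.0
[[ 0.419 -0.286  0.041]
 [ 0.452 -0.253  0.079]
 [ 0.482 -0.217  0.201]] [[ 0.447 -0.264  0.127]
 [ 0.452 -0.252  0.173]
 [ 0.456 -0.239  0.202]]
```

View pics/c7.png

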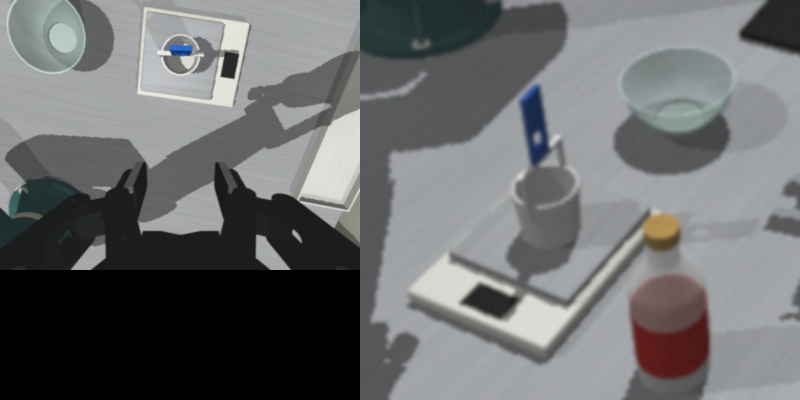

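The pail stands upright in the middle of the platform with the gripper clear, its top at z ≈ 0.202 as expected (26 + 176 mm). I'm handing in the job.

```bash
python3 -c "
from plant import manip
print(manip.sign_off())"
```

```text
the job is handed in; nothing more can be done
None
```

The pail came off the peg with the keeper held open, stands upright and released in the middle of the scale platform, and the job is handed in; the verdict itself was not shown.

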